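# Bed the small vacuum gauge in the service-kit foam

### The job

Put the small steel-rimmed vacuum gauge, dial up, into the keyhole-shaped cutout of the foam insert, with its brass stem in the slot, and press it down fully home; do not just drop it in. Leave the larger black-rimmed gauge and the brass hose fitting where they are.

Things in the scene. Friction and masses are not known exactly. Their poses are not given: they have to be found in the camera images.
- gauge_center (a point): Small loose dial gauge, white dial up: steel-coloured round case, diameter 54, 36 high, about 0.2 kg; a brass stem, diameter 14, sticks out level from its side. Point: centre of the round case, half-way up (18 above its underside). z out of the dial, x along the stem: stem end 55 from the point, stem axis 6 below it. Grip the case across y (54 wide). Sizes in mm.
- cutout (a point): Keyhole cutout in the dark foam (fixed black case; foam top 48 mm above table). Point: centre of the round part (64 across), level with foam top; x along the stem slot (24 wide, ends at 60), z up. Floor: orange crush pad 8 deep; 11 N pushes it 10 further to a stop, where it stays. Home: gauge centre level with the point. Brass valve bedded in the foam at y -132 rises 24.
- big_gauge_center (a point): Larger dial gauge, to be left alone: black round case 80 mm in diameter and 40 mm high, white dial up, brass stem along x with its end 68 mm from this point. This point is the centre of the case, half-way up.
- fitting_center (a point): Brass hose fitting, to be left alone: it stands upright, hexagonal foot about 43 mm wide, ribbed spigot above it, 48 mm high in all. This point is on its axis, half-way up.
Not all that is in view belongs to the job. What is shaped like the part that bears gauge_center but green or red is not meant.

How it is judged:
At the end, for the whole second after the job is handed in: The small gauge rests, dial up and released, in the keyhole cutout: its centre within 12 mm of the cutout's centre across the foam and no more than 4 mm above the fully home height, stem within 0.2 rad of the slot's direction, leaning less than 0.17 rad, and at rest (horizontal distance between gauge_center and cutout below 0.012 m and z of gauge_center in the frame of cutout below 0.004 m and angle between the x axis of gauge_center and the x axis of cutout, either way round below 0.2 rad and angle between gauge_center's own z axis and vertical below 0.17 rad and linear speed of gauge below 0.02 m/s); the robot touches nothing.
It fails at once if the small gauge is dropped into the cutout (moves faster than 0.7 m/s just above or in it) (horizontal distance between gauge_center and cutout below 0.03 m and z of gauge_center in the frame of cutout below 0.04 m and linear speed of gauge above 0.7 m/s).
It fails at once if the larger gauge is moved by more than 30 mm (distance of big_gauge_center from where it was at the start of the episode above 0.03 m).
It fails at once if the brass fitting is moved by more than 30 mm (distance of fitting_center from where it was at the start of the episode above 0.03 m).
It also fails if it takes over 35 s, if anything falls off the work surface, if the arm or the gripper's body presses on something with over 40 N, if the wrist force passes 120 N, or if a joint passes its speed limit or range.

### The arm

A 6-joint arm with a two-finger parallel gripper is mounted at the origin on the work surface. World frame = base frame: x ahead of the robot, y to its left, z up, the work surface at z = 0. Lengths are in m, angles in rad, forces in N, time in s.
With the tool pointing down it reaches from about 0.35 to 0.975 m from the base axis. Payload 4.9 kg.
Tool frame: the origin (TCP) lies on the front face of the gripper's body, between the roots of the fingers; the fingertips stand 73 mm ahead of it and the grasp point (between the pads) lies 54 mm ahead of it (tip_extent is the distance from the TCP to the fingertips, in m); y points along the fingers, x is the direction in which the jaws open and shut, and the axes are right-handed (so a half turn about y gives the same grasp; the last joint's range is limited). The gripper opens to 85 mm and grips with 20 to 120 N. Pads are 22 mm wide; open, the fingers measure 114 mm over their backs; the gripper's body (76 mm by 85 mm) begins 54 mm behind the grasp point. The pads swing forward as they close: fully open they stand 13 mm farther back than shut.
Start: joints at [1.148, 0.053, 1.613, -0, 1.476, -0.119], TCP at [0.187, 0.596, 0.304] pointing down, gripper open.
Joint ranges: [-3.01, 3.01], [-1.01, 2.22], [0.06, 2.58], [-1.02, 4.17], [0.09, 2.62], [-3.14, 3.14]. Speed limits (rad/s): [2.57, 2.57, 3.14, 3.14, 3.14, 3.14].

### API

Orientations are given as a unit quaternion [w, x, y, z].
In Python, from plant import state, grab_frame, camera_info, job_done, tip_extent gives the robot as it stands.
- The arm moves only by the tool carry_out, never from a script. Its argument "rows" is a list that holds one entry, the list of rows, each a list of 7 numbers: the turn, a rotation vector about the world's x, y, z as a fraction of full scale, then the shift along the world's x, y, z as a fraction of full scale, then the finger opening in mm, from 0 to 85.4. A call has 1 to 5 rows; each row shifts and turns the commanded pose from where the row before left it; what a row does not reach is not made up. Full scale, the value 1, is 40 mm for a shift and 4 degrees for a turn. A row lasts 1/10 s, in which the tool goes at most 50 mm and 8.59 degrees, less where a joint would pass 70% of its speed; a pose out of reach is approached as far as the arm can. A call with a number of a shift or a turn outside -1 to 1 is refused whole. A call with a gripper value outside its range is refused whole. The fingers move at their own pace and stop on an object; the grip force is fixed at half the most. Time passes only in rows, so rows that do not move let the fingers close. It gives the time, the measured TCP pose, the force and the opening at its end, in the units of the state.
- state(): the state, without advancing time (a new reading comes with each control period).
- grab_frame(name): name is "scene" or "top" or "wrist"; returns the picture (384x512x3 uint8, blue, green, red); there is no depth.
- camera_info(name): a dict with "intrinsics" (3x3 intrinsics, pixels), "xyz" and "rotation" of the camera in the world; the wrist camera has in their place "tool_from_camera" (4x4, takes a point from camera to tool coordinates, whose origin is the TCP and whose axes are the tool frame's). Camera axes: x right, y down, z forward; pixel columns grow to the right and rows downward; lengths in m; the calibration is good to about 2 mm. A picture is of the moment at which its call begins: read the wrist's pose just before it. camera_info takes no time and is no camera call.
- job_done(): hands the job in, once; it reports no verdict.
The state is a dict: "time": time; "joint_pos": joint angles; "joint_vel": joint speeds; "joint_efforts": joint torques, N m; "tool_pos": TCP position; "tool_rot": TCP orientation; "contact_force": force on the tool from outside, world axes, zero at the start; "ft_torque": the same for the moment, N m; "gripper_width": opening from 0.0 (shut) to 1.0 (fully open).
Only numpy, scipy, OpenCV 4.12 (cv2) and the standard library are available. Lean on these libraries where they do the work, as an engineer would, in place of code of your own. Each camera call takes 0.05 s, during which the arm holds its last target.

## Working session

There is one attempt and no reset: what is moved stays moved. The work goes in short steps, Python scripts to look and compute and a tool call to move; the robot and the scene stay as the last step left them, time stands still between calls to the robot, and variables do not carry over. Pictures are saved under pics/ and viewed, and the job is handed in when it is done.

Besides the shell and the picture viewer there is one more tool, called after ">>>" as name(argument=value, ...), one argument or row to a line, values as JSON. carry_out: Moves the arm, as the interface text tells. Shift numbers are shares of 40 mm and turn numbers shares of 4 degrees, none past 1 either way. Its arguments: {"type":"object","properties":{"rows":{"type":"array"}},"required":["rows"]}

```bash
mkdir -p pics
python3 - <<'E'
from plant import *
import cv2
s=state();print(s)
for n in("scene","top"):
    cv2.imwrite(f"pics/{n}0.png",grab_frame(n));print(n,camera_info(n))
print(camera_info("wrist"),tip_extent)
E
```

```text
{'time': 0.0, 'joint_pos': array([ 1.14799670e+00,  5.33669124e-02,  1.61428075e+00,  1.70299598e-06,
        1.47601928e+00, -1.18971485e-01]), 'joint_vel': array([-0.00059185,  0.00063083, -0.0005515 , -0.00031845, -0.0016631 ,
        0.00190414]), 'joint_efforts': array([ 5.89436549e-04, -3.93676078e+01, -3.70179963e+01, -2.72645548e-05,
        6.91347013e-03, -1.69813842e-05]), 'tool_pos': array([0.18677121, 0.59594483, 0.30266455]), 'tool_rot': array([-0.56954618,  0.57026694,  0.41793741, -0.41921485]), 'contact_force': array([ 0.99875848,  0.68047884, -0.06158618]), 'ft_torque': array([ 0.00011871, -0.05291647, -0.00934073]), 'gripper_width': 0.998598493204711}
scene {'intrinsics': array([[453.66001053,   0.        , 255.39583891],
       [  0.        , 453.66001053, 190.10645925],
       [  0.        ,   0.        ,   1.        ]]), 'xyz': array([ 1.38794285, -0.01106602,  0.64158446]), 'rotation': array([-0.3092831 ,  0.61853055,  0.64555139, -0.3240792 ])}
top {'intrinsics': array([[429.37471215,   0.        , 249.44450388],
       [  0.        , 429.37471215, 196.3100467 ],
       [  0.        ,   0.        ,   1.        ]]), 'xyz': array([ 0.46615805, -0.02329096,  1.09276008]), 'rotation': array([-0.05214496,  0.70772678, -0.70301754,  0.04658376])}
{'intrinsics': array([[345.11579082,   0.        , 253.71583468],
       [  0.        , 345.11579082, 188.88527828],
       [  0.        ,   0.        ,   1.        ]]), 'tool_from_camera': array([[ 9.99999707e-01, -5.19088408e-04,  5.63058163e-04,
         1.10679759e-03],
       [-6.88565288e-04, -2.87617423e-01,  9.57745135e-01,
        -6.94009170e-02],
       [-3.35209059e-04, -9.57745242e-01, -2.87617696e-01,
         7.11146294e-02],
       [ 0.00000000e+00,  0.00000000e+00,  0.00000000e+00,
         1.00000000e+00]])} 0.0726
```

View pics/scene0.png

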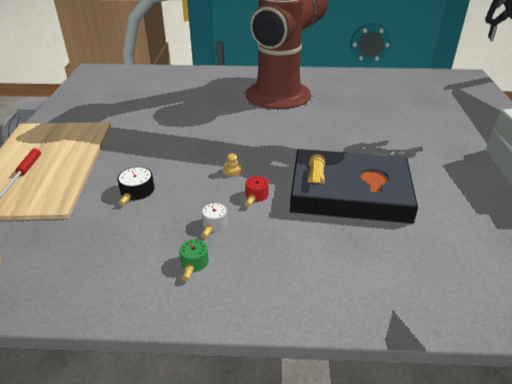

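View pics/top0.png

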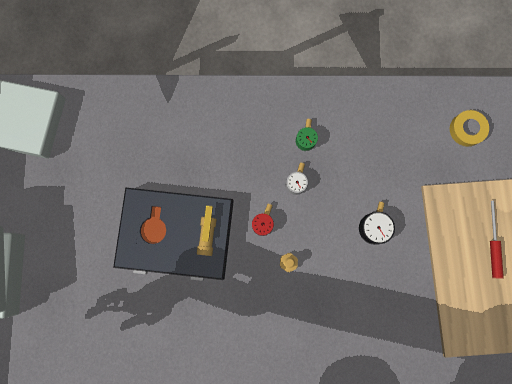

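The top view shows the small gauge at about (297,182), red decoy at (263,224), green at (307,137), fitting at (289,262), big gauge at (378,228), and the keyhole at (153,229) with its slot going up the image. The valve is at (207,230). Next I measure.

```bash
cat > h.py <<'E'
import numpy as np,cv2
from scipy.spatial.transform import Rotation as R
from plant import *
def rot(q): return R.from_quat([q[1],q[2],q[3],q[0]]).as_matrix()
def cam(name,s=None):
    c=camera_info(name)
    if name!="wrist": return c["intrinsics"],rot(c["rotation"]),np.array(c["xyz"])
    T=c["tool_from_camera"];A=rot(s["tool_rot"])
    return c["intrinsics"],A@T[:3,:3],A@T[:3,3]+s["tool_pos"]
def cast(c,uv,z):
    K,Rm,p=c; uv=np.atleast_2d(np.asarray(uv,float))
    d=(Rm@np.linalg.inv(K)@np.c_[uv,np.ones(len(uv))].T).T
    return p+d*((z-p[2])/d[:,2])[:,None]
def proj(c,P):
    K,Rm,p=c; q=(K@(Rm.T@(np.atleast_2d(P)-p).T)).T
    return q[:,:2]/q[:,2:]
def blobs(mask,amin=30):
    n,l,st,ce=cv2.connectedComponentsWithStats(mask.astype(np.uint8))
    return [(st[i],ce[i],l==i) for i in range(1,n) if st[i][4]>=amin]
E
python3 - <<'E'
from h import *
im=cv2.imread("pics/top0.png");hsv=cv2.cvtColor(im,cv2.COLOR_BGR2HSV);H,S,V=[hsv[...,i].astype(int) for i in range(3)]
c=cam("top")
big=cv2.resize(im[110:290,110:420],None,fx=2.5,fy=2.5,interpolation=cv2.INTER_CUBIC);cv2.imwrite("pics/topz.png",big)
roi=np.zeros(im.shape[:2],bool);roi[100:300,100:420]=1
for nm,m,z in(("white",(S<40)&(V>150)&roi,.036),("orange",(H<12)&(S>150)&(V>90)&roi,.048),("brass",(H>=12)&(H<28)&(S>110)&roi,.012)):
    for st,ce,l in blobs(m,12): print(nm,st,ce.round(1),cast(c,ce,z)[0].round(4))
E
```

```text
white [287 172  21  21 311] [296.5 181.7] [ 0.6523 -0.1317  0.036 ]
white [364 213  30  29 625] [378.2 226.9] [ 0.5408 -0.3312  0.036 ]
white [133 270  12   4  29] [138.5 271.9] [0.4277 0.2539 0.036 ]
orange [141 207  25  36 594] [153.4 227.2] [0.5356 0.2189 0.048 ]
orange [252 214  22  21 353] [262.4 223.9] [ 0.5454 -0.0465  0.048 ]
brass [306 119   5   8  39] [308.1 122.6] [ 0.8128 -0.1653  0.012 ]
brass [298 163   7   9  44] [300.7 166.8] [ 0.6953 -0.1451  0.012 ]
brass [377 202   7  10  56] [380.1 206.7] [ 0.5936 -0.3446  0.012 ]
brass [264 204   8  11  52] [267.8 208.8] [ 0.5865 -0.0608  0.012 ]
brass [197 206  19  50 594] [206.4 232.7] [0.5252 0.0934 0.012 ]
brass [280 253  18  19 256] [288.3 262.1] [ 0.4536 -0.1121  0.012 ]
```

View pics/topz.png

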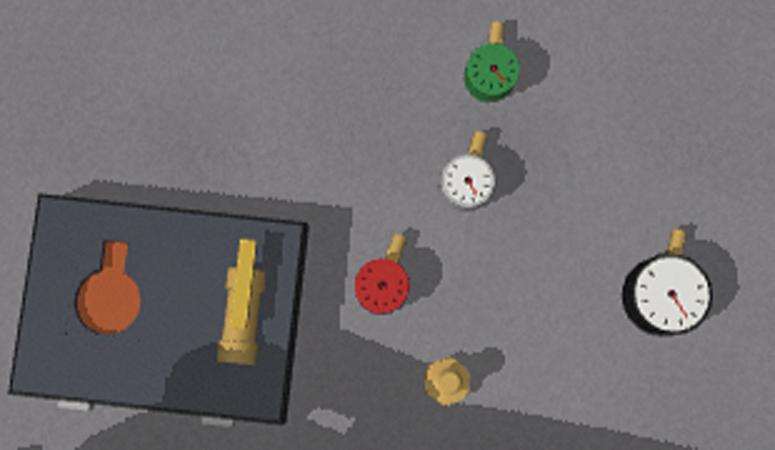

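Run:
```python
from h import *
s=state();print(rot(s["tool_rot"]).round(3))
c=cam("top");f=lambda x,y:(110+x/2.5,110+y/2.5)
P=cast(c,[f(38,195),f(306,224),f(285,422),f(10,393)],.048);print(P.round(4))
for i in range(4):
    d=P[(i+1)%4]-P[i];print(np.degrees(np.arctan2(d[1],d[0])).round(1),np.linalg.norm(d).round(4))
im=cv2.imread("pics/top0.png");hsv=cv2.cvtColor(im,cv2.COLOR_BGR2HSV);H,S,V=[hsv[...,i].astype(int) for i in range(3)]
m=(H<12)&(S>150)&(V>90);m[:,:130]=0;m[:,180:]=0;m=m.astype(np.uint8)
o=cv2.morphologyEx(m,cv2.MORPH_OPEN,cv2.getStructuringElement(cv2.MORPH_ELLIPSE,(15,15)))
sl=m&(1-o)
for q in(o,sl):
  for st,ce,l in blobs(q,15): print(st,ce,cast(c,ce,.048).round(4),cast(c,ce,.04).round(4))
```

```text
[[ 0.299 -0.001 -0.954]
 [ 0.954 -0.002  0.299]
 [-0.002 -1.     0.   ]]
[[0.6319 0.2924 0.048 ]
 [0.6047 0.0273 0.048 ]
 [0.4133 0.0449 0.048 ]
 [0.4388 0.3103 0.048 ]]
-95.9 0.2666
174.7 0.1922
84.5 0.2665
-5.3 0.194
[141 217  25  26 490] [153.04693878 230.04489796] [[0.5287 0.2196 0.048 ]] [[0.5292 0.2214 0.04  ]]
[151 207  10  12  96] [155.55208333 212.01041667] [[0.5728 0.2151 0.048 ]] [[0.5737 0.2169 0.04  ]]
```

>>> carry_out(
  rows=[
    [[0, 0, 0, 0.78, -0.85, -0.1, 85], [0, 0, 0, 0.78, -0.85, -0.1, 85], [0, 0, 0, 0.78, -0.85, -0.1, 85], [0, 0, 0, 0.78, -0.85, -0.1, 85], [0, 0, 0, 0.78, -0.85, -0.1, 85]],
  ],
)

```text
time: 0.6
tool_pos: [0.3436, 0.4248, 0.2833]
tool_rot: [-0.57, 0.57, 0.419, -0.419]
contact_force: [1.4, -0.4, 0.8]
gripper_width: 0.999
```

>>> carry_out(
  rows=[
    [[0, 0, 0, 0.78, -0.85, -0.1, 85], [0, 0, 0, 0.78, -0.85, -0.1, 85], [0, 0, 0, 0.78, -0.85, -0.1, 85], [0, 0, 0, 0.78, -0.85, -0.1, 85], [0, 0, 0, 0.78, -0.85, -0.1, 85]],
  ],
)

```text
time: 1.1
tool_pos: [0.4997, 0.2547, 0.2633]
tool_rot: [0.57, -0.57, -0.418, 0.419]
contact_force: [0.3, 0.2, 0.4]
gripper_width: 0.994
```

>>> carry_out(
  rows=[
    [[0, 0, 0, 0.78, -0.85, -0.1, 85], [0, 0, 0, 0, 0, 0, 85], [0, 0, 0, 0, 0, 0, 85]],
  ],
)

```text
time: 1.4
tool_pos: [0.5303, 0.2215, 0.2591]
tool_rot: [0.571, -0.57, -0.417, 0.418]
contact_force: [-0.2, 0.6, 0.1]
gripper_width: 0.995
```

Run:
```python
from h import *
import pickle
s=state();im=grab_frame("wrist");cv2.imwrite("pics/w1.png",im);pickle.dump(s,open("w1.pkl","wb"))
c=cam("wrist",s);hsv=cv2.cvtColor(im,cv2.COLOR_BGR2HSV);H,S,V=[hsv[...,i].astype(int) for i in range(3)]
m=((H<12)&(S>150)&(V>60))
for st,ce,l in blobs(m,300): print(st,ce,cast(c,ce,.048).round(4))
print(proj(c,[[.529,.2205,.048]]))
```

```text
[ 216  136   74  101 4832] [254.34292219 179.30298013] [[0.5349 0.2218 0.048 ]]
[   0  231   42   64 1869] [ 16.35259497 259.85714286] [[ 0.5419 -0.006   0.048 ]]
[[250.67158257 173.23771599]]
```

View pics/w1.png

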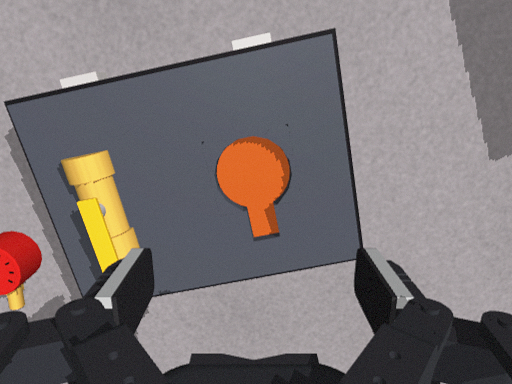

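Run:
```python
from h import *
im=cv2.imread("pics/w1.png");cv2.imwrite("pics/w1z.png",cv2.resize(im[120:250,190:320],None,fx=4.5,fy=4.5,interpolation=cv2.INTER_NEAREST))
```

```text
(no output)
```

View pics/w1z.png

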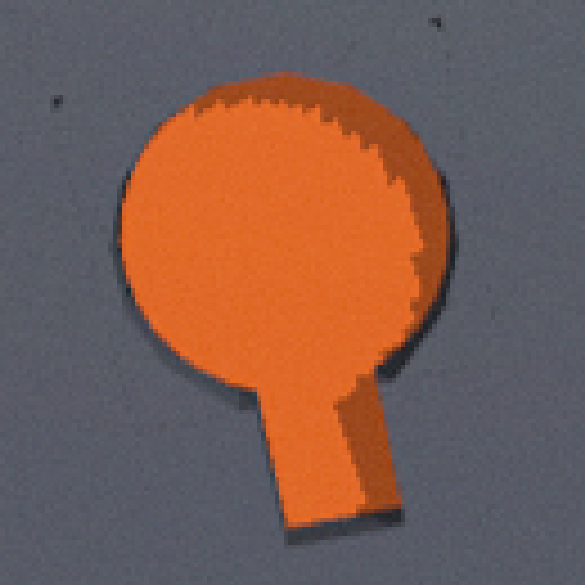

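Run:
```python
from h import *
import pickle
s=pickle.load(open("w1.pkl","rb"));c=cam("wrist",s)
f=lambda x,y:(190+x/4.5,120+y/4.5)
P=cast(c,[f(285,240),f(345,532),f(113,240),f(457,240),f(285,72),f(286,544),f(404,520)],.048);print(P.round(4))
d=P[1]-P[0];print(np.linalg.norm(d),np.degrees(np.arctan2(d[1],d[0])),np.linalg.norm(P[3]-P[2]),np.linalg.norm(P[0]-P[4]),np.linalg.norm(P[5]-P[6]))
for uv in [(6,103),(335,30),(360,260),(82,297)]:print(uv,cast(c,uv,.048).round(4))
```

```text
[[0.5298 0.2226 0.048 ]
 [0.5898 0.216  0.048 ]
 [0.5201 0.1921 0.048 ]
 [0.5394 0.2531 0.048 ]
 [0.5    0.232  0.048 ]
 [0.5887 0.2041 0.048 ]
 [0.5908 0.2278 0.048 ]]
0.06039446938131725 -6.2836193451988684 0.0640089677952559 0.031196190141236806 0.023754339367164055
(6, 103) [[0.4163 0.0536 0.048 ]]
(335, 30) [[0.4431 0.3139 0.048 ]]
(360, 260) [[0.6358 0.2902 0.048 ]]
(82, 297) [[0.595  0.0337 0.048 ]]
```

Cutout measured as (0.530, 0.222), yaw about -5.8°. The rim measures 64 mm across, the slot ends at 60.4 mm and is 23.8 mm wide, all matching the given sizes. Next, over the gauge.

>>> carry_out(
  rows=[
    [[0, 0, 0, 0.34, -0.98, 0, 85], [0, 0, 0, 0.34, -0.98, 0, 85], [0, 0, 0, 0.34, -0.98, 0, 85], [0, 0, 0, 0.34, -0.98, 0, 85], [0, 0, 0, 0.34, -0.98, 0, 85]],
  ],
)

```text
time: 1.95
tool_pos: [0.598, 0.0268, 0.2601]
tool_rot: [0.569, -0.569, -0.42, 0.419]
contact_force: [0.8, 0.4, 0.9]
gripper_width: 0.993
```

>>> carry_out(
  rows=[
    [[0, 0, 0, 0.34, -0.98, -0.3, 85], [0, 0, 0, 0.34, -0.98, -0.3, 85], [0, 0, 0, 0.34, -0.98, -0.3, 85], [0, 0, 0, 0.34, -0.98, -0.3, 85], [0, 0, 0, 0, 0, 0, 85]],
  ],
)

```text
time: 2.45
tool_pos: [0.6524, -0.1326, 0.2095]
tool_rot: [0.571, -0.57, -0.417, 0.419]
contact_force: [-1.0, 1.1, 0.1]
gripper_width: 0.998
```

>>> carry_out(
  rows=[
    [[0, 0, 0, 0, 0, 0, 85]],
  ],
)

```text
time: 2.55
tool_pos: [0.6524, -0.1294, 0.2113]
tool_rot: [0.57, -0.569, -0.419, 0.419]
contact_force: [-1.0, 0.9, -0.9]
gripper_width: 0.998
```

Run:
```python
from h import *
import pickle
s=state();im=grab_frame("wrist");cv2.imwrite("pics/w2.png",im);pickle.dump(s,open("w2.pkl","wb"))
print(s["tool_pos"])
c=cam("wrist",s);hsv=cv2.cvtColor(im,cv2.COLOR_BGR2HSV);H,S,V=[hsv[...,i].astype(int) for i in range(3)]
for nm,m,z in(("w",(S<40)&(V>170),.036),("b",(H>=12)&(H<28)&(S>110),.016)):
  for st,ce,l in blobs(m,200): print(nm,st,ce,cast(c,ce,z).round(4))
u,v=proj(c,[[.652,-.132,.03]])[0];print(u,v)
u,v=int(u),int(v)
x0,y0=max(u-65,0),max(v-65,0);print(x0,y0)
cv2.imwrite("pics/w2z.png",cv2.resize(im[y0:y0+130,x0:x0+130],None,fx=4.5,fy=4.5,interpolation=cv2.INTER_NEAREST))
```

```text
[ 0.65238449 -0.12943545  0.21127407]
w [ 216  155   70   67 3136] [251.52869898 187.921875  ] [[ 0.6536 -0.1301  0.036 ]]
b [305  47  22  43 795] [315.64402516  68.0754717 ] [[ 0.5867 -0.0603  0.016 ]]
b [243 222  17  25 392] [251.11479592 233.99234694] [[ 0.6973 -0.1443  0.016 ]]
248.5179124761087 184.46187279675618
183 119
```

View pics/w2.png

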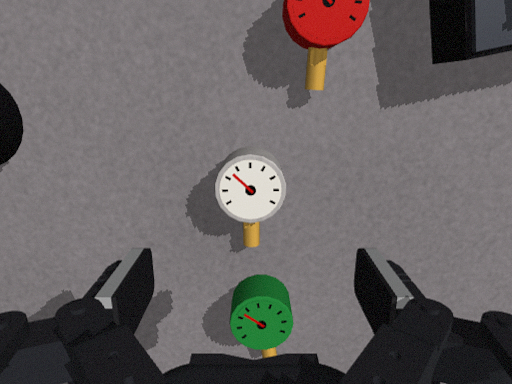

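View pics/w2z.png

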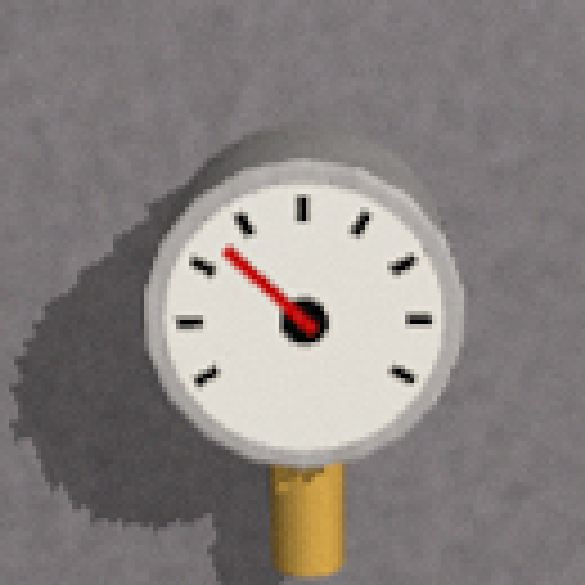

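Run:
```python
from h import *
import pickle
s=pickle.load(open("w2.pkl","rb"));c=cam("wrist",s)
f=lambda x,y:(183+x/4.5,119+y/4.5)
g=cast(c,[f(304,316),f(145,316),f(463,316),f(304,322)],.036);print(g.round(4),np.linalg.norm(g[1]-g[2]))
e=cast(c,[f(309,570),f(309,480)],.0185);print(e.round(4))
for q in e:
  d=q-g[0];print(np.linalg.norm(d[:2]),np.degrees(np.arctan2(d[1],d[0])))
d=e[0]-e[1];print(np.degrees(np.arctan2(d[1],d[0])))
A=rot(s["tool_rot"]);print(A.round(4),np.degrees(np.arctan2(A[1,0],A[0,0])))
print("err in tool",A.T@(g[0]-s["tool_pos"]))
```

```text
[[ 0.6543 -0.1311  0.036 ]
 [ 0.6465 -0.156   0.036 ]
 [ 0.6622 -0.1061  0.036 ]
 [ 0.6553 -0.1314  0.036 ]] 0.052323617790093875
[[ 0.7064 -0.1467  0.0185]
 [ 0.6893 -0.1413  0.0185]]
0.05440050748632094 -16.712809950524065
0.03641990167279271 -16.324745397862195
-17.498746862594558
[[ 2.987e-01 -1.300e-03 -9.543e-01]
 [ 9.543e-01  1.100e-03  2.987e-01]
 [ 6.000e-04 -1.000e+00  1.500e-03]] 72.61794656579288
err in tool [-0.00109417  0.17526963 -0.00262266]
```

>>> carry_out(
  rows=[
    [[0, 0, 0.15, 0.06, -0.04, -0.7, 85], [0, 0, 0, 0, 0, -0.7, 85], [0, 0, 0, 0, 0, -0.6, 85], [0, 0, 0, 0, 0, 0, 85], [0, 0, 0, 0, 0, 0, 85]],
  ],
)

```text
time: 3.1
tool_pos: [0.655, -0.1304, 0.1326]
tool_rot: [-0.567, 0.567, 0.422, -0.422]
contact_force: [0.7, -0.5, 0.5]
gripper_width: 0.994
```

Run:
```python
from h import *
s=state();im=grab_frame("wrist");cv2.imwrite("pics/w3.png",im)
print(s["tool_pos"]); c=cam("wrist",s)
A=rot(s["tool_rot"]); print((A.T@(np.array([.6548,-.1312,.018])-s["tool_pos"])).round(4),np.degrees(np.arctan2(A[1,0],A[0,0])))
```

```text
[ 0.6550202  -0.13044073  0.13262117]
[-0.0008  0.1146  0.    ] 73.30948340694344
```

View pics/w3.png

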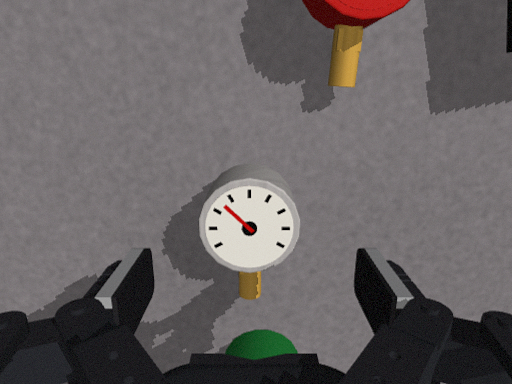

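>>> carry_out(
  rows=[
    [[0, 0, 0, 0, -0.02, -0.6, 85], [0, 0, 0, 0, 0, -0.42, 85], [0, 0, 0, 0, 0, 0, 85]],
  ],
)

```text
time: 3.45
tool_pos: [0.6536, -0.1321, 0.0891]
tool_rot: [0.569, -0.566, -0.421, 0.422]
contact_force: [-0.2, -0.1, -0.3]
gripper_width: 0.997
```

>>> carry_out(
  rows=[
    [[0, 0, 0, 0, 0, 0, 45], [0, 0, 0, 0, 0, 0, 45], [0, 0, 0, 0, 0, 0, 45], [0, 0, 0, 0, 0, 0, 45], [0, 0, 0, 0, 0, 0, 45]],
  ],
)

```text
time: 3.95
tool_pos: [0.6561, -0.1333, 0.0931]
tool_rot: [-0.567, 0.569, 0.422, -0.421]
contact_force: [-0.6, 0.9, 6.1]
gripper_width: 0.605
```

>>> carry_out(
  rows=[
    [[0, 0, 0, 0, 0, 0, 45], [0, 0, 0, 0, 0, 0, 45], [0, 0, 0, 0, 0, 0, 45]],
  ],
)

```text
time: 4.25
tool_pos: [0.6562, -0.1333, 0.0931]
tool_rot: [-0.567, 0.569, 0.422, -0.421]
contact_force: [-0.2, 0.5, 6.7]
gripper_width: 0.607
```

Run:
```python
from h import *
s=state();im=grab_frame("wrist");cv2.imwrite("pics/w4.png",im)
print(s["tool_pos"],s["gripper_width"]*85.4,s["contact_force"])
```

```text
[ 0.6561569  -0.13325454  0.09313834] 51.83076901871563 [-0.15140536  0.46797079  6.69540131]
```

View pics/w4.png

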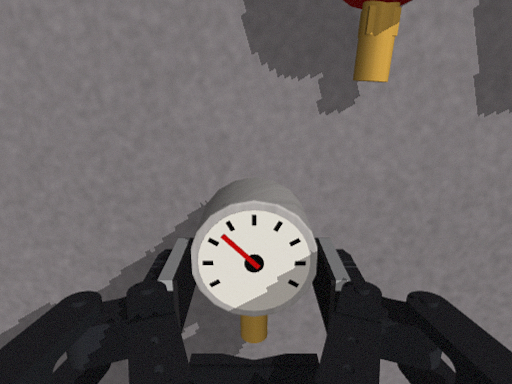

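>>> carry_out(
  rows=[
    [[0, 0, 0, 0, 0, 0.3, 45], [0, 0, 0, 0, 0, 0.7, 45], [0, 0, 0, 0, 0, 0.9, 45], [0, 0, 0, 0, 0, 0.8, 45], [0, 0, 0, 0, 0, 0, 45]],
  ],
)

```text
time: 4.8
tool_pos: [0.6575, -0.1336, 0.2059]
tool_rot: [-0.565, 0.571, 0.424, -0.419]
contact_force: [1.1, -0.4, -0.3]
gripper_width: 0.602
```

Run:
```python
from h import *
s=state();im=grab_frame("wrist");cv2.imwrite("pics/w5.png",im)
print(s["tool_pos"],s["gripper_width"]*85.4,s["contact_force"])
A=rot(s["tool_rot"]);print(A.round(3))
cv2.imwrite("pics/w5z.png",cv2.resize(im[180:360,160:350],None,fx=3.2,fy=3.2,interpolation=cv2.INTER_NEAREST))
```

```text
[ 0.65747941 -0.13355394  0.20588737] 51.384438211114535 [ 1.13731178 -0.36235142 -0.30357686]
[[ 0.289  0.01  -0.957]
 [ 0.957 -0.003  0.289]
 [-0.    -1.    -0.01 ]]
```

View pics/w5z.png

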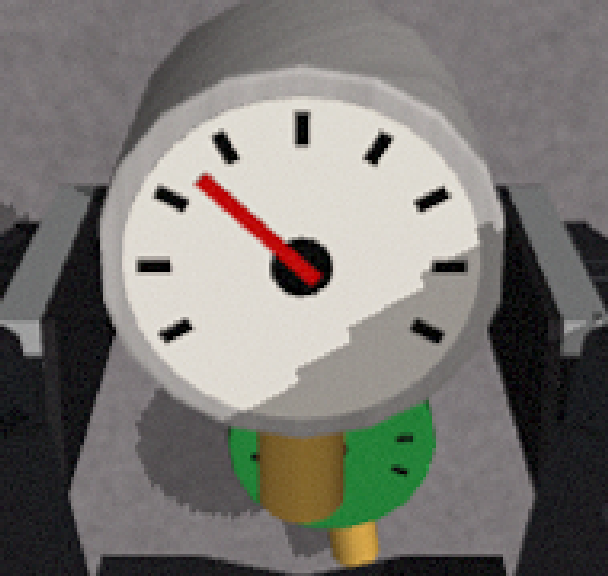

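Run:
```python
from h import *
T=camera_info("wrist")["tool_from_camera"];K=camera_info("wrist")["intrinsics"]
f=lambda x,y:(160+x/3.2,180+y/3.2)
def ty(uv,y):
    d=T[:3,:3]@np.linalg.inv(K)@[uv[0],uv[1],1];p=T[:3,3];return p+d*(y-p[1])/d[1]
for y in(.055,.057,.06): print(ty(f(302,262),y),ty(f(103,262),y)[0]-ty(f(502,262),y)[0])
print(ty(f(301,500),.075),ty(f(301,440),.075))
```

```text
[0.0014095 0.055     0.0031274] -0.050104718157937156
[0.00141477 0.057      0.00203435] -0.05091035593716174
[0.00142268 0.06       0.00039478] -0.05211881260599861
[ 0.00131432  0.075      -0.04935448] [ 0.00131489  0.075      -0.03830836]
```

>>> carry_out(
  rows=[
    [[0, 0, 0.27, -0.32, 0.6, 0, 45], [0, 0, 0.27, -0.32, 0.9, 0, 45], [0, 0, 0.27, -0.32, 0.9, 0, 45], [0, 0, 0.27, -0.32, 0.9, 0, 45], [0, 0, 0.27, -0.32, 0.9, 0, 45]],
  ],
)

```text
time: 5.35
tool_pos: [0.5888, 0.0365, 0.1963]
tool_rot: [0.548, -0.546, -0.447, 0.449]
contact_force: [0.1, 0.0, -1.3]
gripper_width: 0.607
```

>>> carry_out(
  rows=[
    [[0, 0, 0.27, -0.32, 0.9, 0, 45], [0, 0, 0.27, -0.32, 0.9, 0, 45], [0, 0, 0.27, -0.32, 0.9, 0, 45], [0, 0, 0.27, -0.32, 0.9, 0, 45], [0, 0, 0.27, -0.28, 0.9, 0, 45]],
  ],
)

```text
time: 5.85
tool_pos: [0.5263, 0.2162, 0.1965]
tool_rot: [0.526, -0.525, -0.472, 0.475]
contact_force: [0.4, 0.2, -1.2]
gripper_width: 0.602
```

>>> carry_out(
  rows=[
    [[0, 0, 0, 0, 0.15, 0, 45], [0, 0, 0, 0, 0, 0, 45], [0, 0, 0, 0, 0, 0, 45]],
  ],
)

```text
time: 6.15
tool_pos: [0.5282, 0.2204, 0.1977]
tool_rot: [0.526, -0.525, -0.472, 0.474]
contact_force: [-0.1, -1.0, -1.4]
gripper_width: 0.603
```

```bash
cat > chk.py <<'E'
from h import *
import sys
s=state();n=sys.argv[1]
for k in("wrist","scene"):
    im=grab_frame(k);cv2.imwrite(f"pics/{k}{n}.png",im)
    if k=="scene": cv2.imwrite(f"pics/scene{n}z.png",cv2.resize(im[100:240,260:440],None,fx=4,fy=4,interpolation=cv2.INTER_CUBIC))
A=rot(s["tool_rot"]);p=s["tool_pos"]
print(s["time"],p,s["gripper_width"]*85.4,s["contact_force"])
print("tool yaw-90",np.degrees(np.arctan2(A[1,0],A[0,0]))-90,"lean",A[:,1].round(3))
g=p+A@[.001,.075,.001];print("gauge est",g,"rel cutout",g-[.530,.222,.048])
E
python3 chk.py 6
```

```text
6.15 [0.52815454 0.22039185 0.19771556] 51.49475769734925 [-0.09930958 -0.95317882 -1.43962332]
tool yaw-90 -6.028700932815482 lean [-0.002 -0.001 -1.   ]
gauge est [0.52710169 0.22140578 0.12271647] rel cutout [-0.00289831 -0.00059422  0.07471647]
```

View pics/wrist6.png

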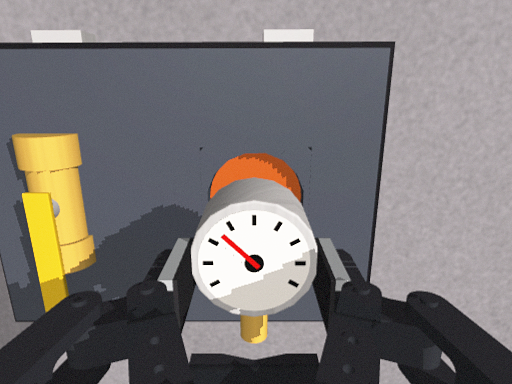

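View pics/scene6z.png

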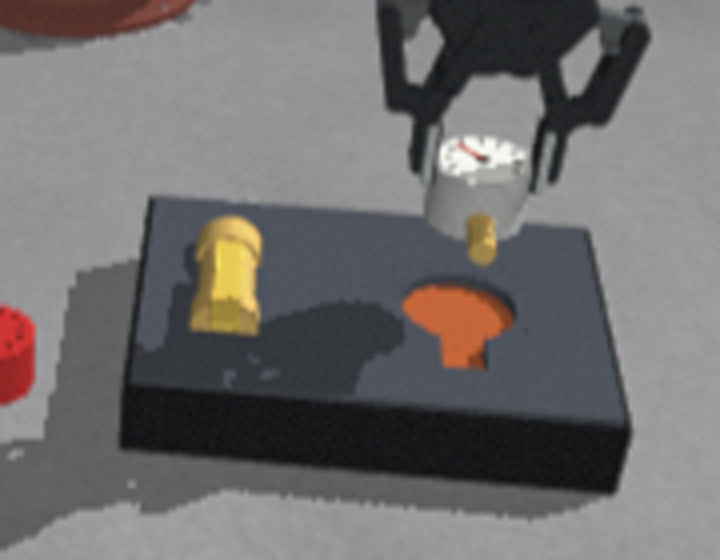

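>>> carry_out(
  rows=[
    [[0, 0, 0, 0.07, 0.015, -0.5, 45], [0, 0, 0, 0, 0, -0.5, 45], [0, 0, 0, 0, 0, -0.25, 45], [0, 0, 0, 0, 0, 0, 45], [0, 0, 0, 0, 0, 0, 45]],
  ],
)

```text
time: 6.75
tool_pos: [0.5317, 0.2214, 0.1495]
tool_rot: [-0.526, 0.526, 0.473, -0.473]
contact_force: [0.9, 0.8, -1.6]
gripper_width: 0.605
```

```bash
python3 chk.py 7
```

```text
6.75 [0.53173664 0.22136329 0.14946159] 51.70110728163744 [ 0.9298326   0.8301556  -1.61379432]
tool yaw-90 -6.0489659539215666 lean [ 0.  0. -1.]
gauge est [0.53087016 0.22246539 0.07446136] rel cutout [0.00087016 0.00046539 0.02646136]
```

View pics/wrist7.png

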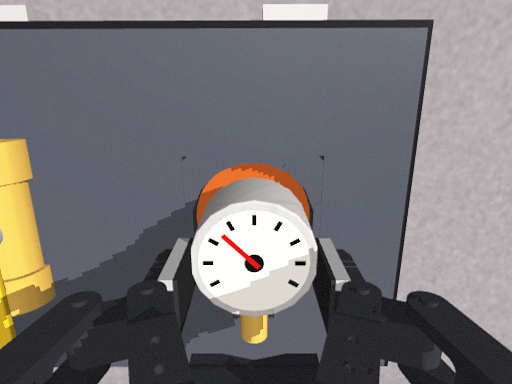

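View pics/scene7z.png

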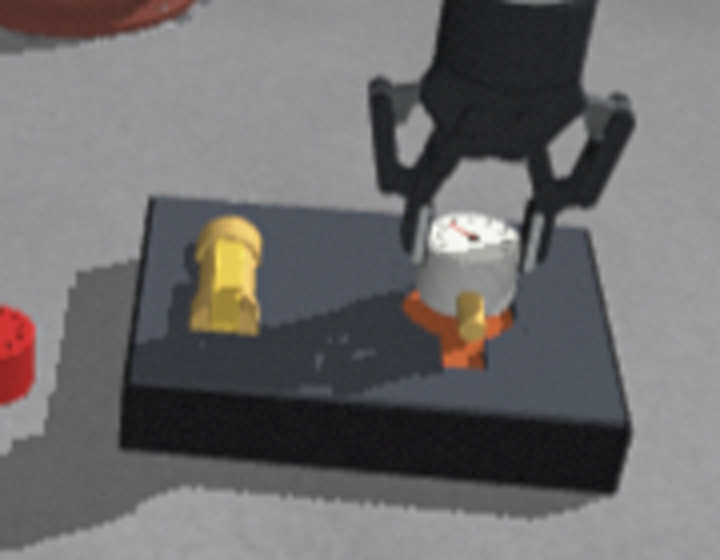

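>>> carry_out(
  rows=[
    [[0, 0, 0, 0, 0, -0.2, 45], [0, 0, 0, 0, 0, -0.2, 45], [0, 0, 0, 0, 0, 0, 45]],
  ],
)

```text
time: 7.15
tool_pos: [0.5312, 0.2217, 0.1323]
tool_rot: [0.526, -0.525, -0.473, 0.473]
contact_force: [-0.9, -0.9, -1.2]
gripper_width: 0.605
```

>>> carry_out(
  rows=[
    [[0, 0, 0, 0, 0, -0.08, 45], [0, 0, 0, 0, 0, -0.08, 45], [0, 0, 0, 0, 0, 0, 45]],
  ],
)

```text
time: 7.45
tool_pos: [0.5313, 0.2218, 0.1275]
tool_rot: [0.526, -0.525, -0.473, 0.474]
contact_force: [-3.0, -0.3, 5.2]
gripper_width: 0.61
```

>>> carry_out(
  rows=[
    [[0, 0, 0, 0, 0, -0.08, 45], [0, 0, 0, 0, 0, 0, 45]],
  ],
)

```text
time: 7.65
tool_pos: [0.5313, 0.2218, 0.1245]
tool_rot: [0.526, -0.525, -0.473, 0.473]
contact_force: [-3.8, -0.6, 5.5]
gripper_width: 0.607
```

>>> carry_out(
  rows=[
    [[0, 0, 0, 0, 0, -0.08, 45], [0, 0, 0, 0, 0, 0, 45]],
  ],
)

```text
time: 7.85
tool_pos: [0.5316, 0.2219, 0.123]
tool_rot: [0.526, -0.525, -0.473, 0.474]
contact_force: [-7.7, -1.2, 14.9]
gripper_width: 0.606
```

```bash
python3 chk.py 8
```

```text
7.85 [0.53161598 0.22193    0.1230279 ] 51.727588767859096 [-7.68684479 -1.16467259 14.85310092]
tool yaw-90 -5.985388654705318 lean [-0.001 -0.001 -1.   ]
gauge est [0.53063197 0.22297956 0.04802837] rel cutout [6.31970424e-04 9.79557911e-04 2.83690189e-05]
```

View pics/wrist8.png

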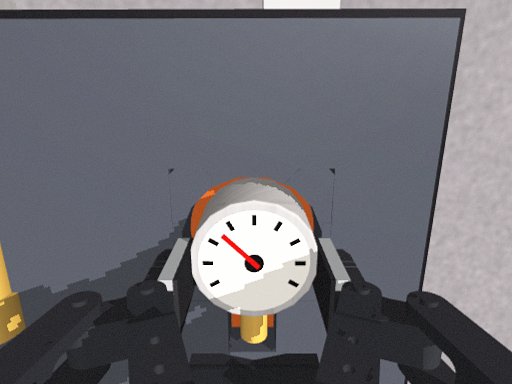

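View pics/scene8z.png

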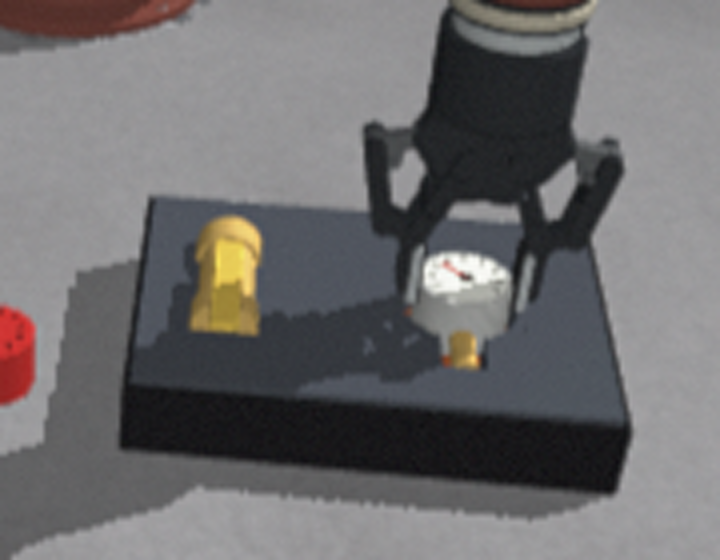

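Run:
```python
from h import *
c=cam("scene")
for z in(.066,.070,.076):
    u=proj(c,[[.5303,.2225,z]])[0];print(z,u,(u-[260,100])*4)
# calibrate on foam corner / cutout: z=.048 front right corner
u=proj(c,[[.6358,.2902,.048],[.5900,.216,.048]]);print((u-[260,100])*4)
```

```text
0.066 [375.89405816 169.63945817] [463.57623262 278.55783268]
0.07 [376.17407997 168.16650217] [464.69631987 272.66600867]
0.076 [376.59658628 165.94405666] [466.38634513 263.77622665]
[[623.24979742 423.82830271]
 [464.86754462 367.48504116]]
```

>>> carry_out(
  rows=[
    [[0, 0, 0, 0, 0, -0.05, 45], [0, 0, 0, 0, 0, 0, 45]],
  ],
)

```text
time: 8.15
tool_pos: [0.5318, 0.222, 0.1229]
tool_rot: [0.526, -0.525, -0.473, 0.474]
contact_force: [-12.5, -3.8, 23.9]
gripper_width: 0.608
```

>>> carry_out(
  rows=[
    [[0, 0, 0, 0, 0, 0.05, 45], [0, 0, 0, 0, 0, 0, 60], [0, 0, 0, 0, 0, 0, 75], [0, 0, 0, 0, 0, 0, 85], [0, 0, 0, 0, 0, 0, 85]],
  ],
)

```text
time: 8.65
tool_pos: [0.5312, 0.2217, 0.1198]
tool_rot: [0.526, -0.525, -0.473, 0.473]
contact_force: [-0.8, 0.1, 0.1]
gripper_width: 0.997
```

>>> carry_out(
  rows=[
    [[0, 0, 0, 0, 0, 0, 85], [0, 0, 0, 0, 0, 0.4, 85], [0, 0, 0, 0, 0, 0.8, 85], [0, 0, 0, 0, 0, 0.8, 85], [0, 0, 0, 0, 0, 0, 85]],
  ],
)

```text
time: 9.15
tool_pos: [0.5344, 0.2226, 0.2076]
tool_rot: [-0.524, 0.527, 0.477, -0.469]
contact_force: [0.4, -0.3, 0.7]
gripper_width: 0.994
```

```bash
python3 chk.py 9
```

```text
9.15 [0.53443058 0.22264137 0.20764972] 84.91369489826647 [ 0.39478091 -0.30128548  0.6833132 ]
tool yaw-90 -6.001827657647809 lean [ 0.011  0.003 -1.   ]
gauge est [0.53437417 0.22396869 0.13264815] rel cutout [0.00437417 0.00196869 0.08464815]
```

View pics/wrist9.png

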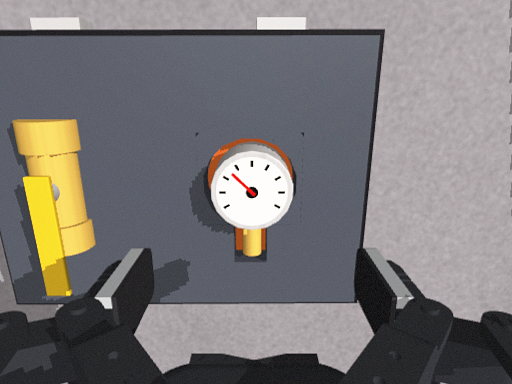

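View pics/scene9z.png

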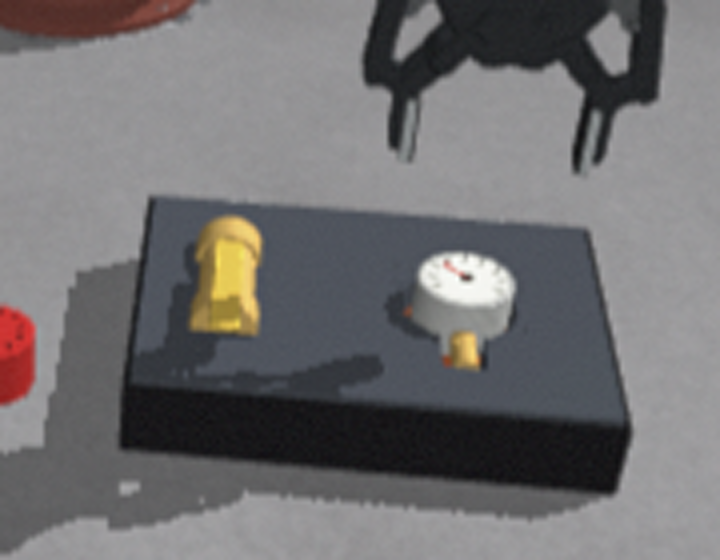

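```bash
python3 - <<'E'
from h import *
im=cv2.imread("pics/wrist9.png");sc=cv2.imread("pics/scene9.png")
# hub centroids (dark blob in dial)
def hub(im,x0,x1,y0,y1,t):
    r=(im[y0:y1,x0:x1].max(2)<t)
    for st,ce,l in blobs(r,5): print(st,ce+[x0,y0])
hub(im,244,260,184,202,70);hub(sc,370,385,164,176,120)
E
python3 - <<'E'
from h import *
s=state();cw=cam("wrist",s);cs=cam("scene")
def tri(a,b):
    M=[];v=[]
    A=np.zeros((3,3));y=np.zeros(3)
    for c,uv in((cw,a),(cs,b)):
        d=c[1]@np.linalg.inv(c[0])@[*uv,1];d/=np.linalg.norm(d);P=np.eye(3)-np.outer(d,d);A+=P;y+=P@c[2]
    X=np.linalg.solve(A,y);return X,proj(cw,X)-a,proj(cs,X)-b
print(tri((251.8,191.8),(260+467/4,100+277/4)))
print("at .066",cast(cw,(251.8,191.8),.066),cast(cs,(260+467/4,100+277/4),.066))
print("at .070",cast(cw,(251.8,191.8),.070),cast(cs,(260+467/4,100+277/4),.070))
e=cast(cw,(252.5,255),.047);print("stem end",e)
E
```

```text
[ 2  3 12 11 56] [252.         192.41071429]
(array([0.52627276, 0.22381947, 0.06458918]), array([[2.314826  , 0.33113251]]), array([[-0.66679439, -0.08103873]]))
at .066 [[0.52546274 0.22244604 0.066     ]] [[0.52864585 0.22469236 0.066     ]]
at .070 [[0.5242177  0.22259236 0.07      ]] [[0.5346175  0.22305397 0.07      ]]
stem end [[0.57902501 0.21715393 0.047     ]]
```

Triangulating the dial hub gives a top at about 0.065 m (home is 0.066). A gentle press with the fingers shut will confirm it.

>>> carry_out(
  rows=[
    [[0, 0, 0, -0.1, 0, 0, 0], [0, 0, 0, 0, 0, 0, 0], [0, 0, 0, 0, 0, 0, 0], [0, 0, 0, 0, 0, 0, 0], [0, 0, 0, 0, 0, 0, 0]],
  ],
)

```text
time: 9.75
tool_pos: [0.5272, 0.2217, 0.1998]
tool_rot: [0.526, -0.525, -0.473, 0.473]
contact_force: [0.8, -0.6, -0.1]
gripper_width: 0.135
```

>>> carry_out(
  rows=[
    [[0, 0, 0, 0, 0, 0, 0], [0, 0, 0, 0, 0, -0.4, 0], [0, 0, 0, 0, 0, -0.4, 0], [0, 0, 0, 0, 0, -0.4, 0], [0, 0, 0, 0, 0, 0, 0]],
  ],
)

```text
time: 10.25
tool_pos: [0.525, 0.2211, 0.1477]
tool_rot: [0.527, -0.524, -0.471, 0.476]
contact_force: [-0.1, 0.4, 0.0]
gripper_width: -0.002
```

>>> carry_out(
  rows=[
    [[0, 0, 0, 0, 0, 0, 0]],
  ],
)

```text
time: 10.35
tool_pos: [0.5268, 0.2216, 0.1509]
tool_rot: [0.526, -0.525, -0.472, 0.474]
contact_force: [-0.5, -0.4, -0.6]
gripper_width: 0.001
```

Expected contact at TCP z of about 0.139 if home.

>>> carry_out(
  rows=[
    [[0, 0, 0, 0, 0, -0.1, 0], [0, 0, 0, 0, 0, -0.1, 0], [0, 0, 0, 0, 0, 0, 0]],
  ],
)

```text
time: 10.65
tool_pos: [0.5272, 0.2217, 0.1441]
tool_rot: [0.526, -0.525, -0.473, 0.473]
contact_force: [-0.4, -0.1, 0.4]
gripper_width: 0.002
```

>>> carry_out(
  rows=[
    [[0, 0, 0, 0, 0, -0.06, 0], [0, 0, 0, 0, 0, 0, 0]],
  ],
)

```text
time: 10.85
tool_pos: [0.5273, 0.2217, 0.1418]
tool_rot: [0.526, -0.526, -0.473, 0.473]
contact_force: [-0.4, -0.2, 0.2]
gripper_width: 0.001
```

>>> carry_out(
  rows=[
    [[0, 0, 0, 0, 0, -0.05, 0], [0, 0, 0, 0, 0, 0, 0]],
  ],
)

```text
time: 11.05
tool_pos: [0.5273, 0.2217, 0.1397]
tool_rot: [0.526, -0.525, -0.473, 0.473]
contact_force: [-0.3, -0.4, 0.5]
gripper_width: 0.005
```

>>> carry_out(
  rows=[
    [[0, 0, 0, 0, 0, -0.05, 0], [0, 0, 0, 0, 0, 0, 0]],
  ],
)

```text
time: 11.25
tool_pos: [0.5277, 0.2219, 0.1386]
tool_rot: [-0.525, 0.526, 0.473, -0.473]
contact_force: [-0.5, -1.0, 3.3]
gripper_width: -0.001
```

>>> carry_out(
  rows=[
    [[0, 0, 0, 0, 0, -0.05, 0], [0, 0, 0, 0, 0, 0, 0]],
  ],
)

```text
time: 11.45
tool_pos: [0.528, 0.222, 0.1386]
tool_rot: [-0.525, 0.526, 0.473, -0.473]
contact_force: [-6.4, -1.3, 12.6]
gripper_width: -0.001
```

>>> carry_out(
  rows=[
    [[0, 0, 0, 0, 0, -0.04, 0], [0, 0, 0, 0, 0, 0, 0]],
  ],
)

```text
time: 11.65
tool_pos: [0.5282, 0.2221, 0.1385]
tool_rot: [-0.525, 0.526, 0.473, -0.473]
contact_force: [-9.5, -3.3, 21.3]
gripper_width: 0.005
```

>>> carry_out(
  rows=[
    [[0, 0, 0, 0, 0, 0.2, 0], [0, 0, 0, 0, 0, 0.6, 0], [0, 0, 0, 0, 0, 0.9, 0], [0, 0, 0, 0, 0, 0.9, 0], [0, 0, 0, 0, 0, 0, 0]],
  ],
)

```text
time: 12.15
tool_pos: [0.5301, 0.2226, 0.2449]
tool_rot: [-0.524, 0.527, 0.477, -0.47]
contact_force: [0.7, 1.4, 0.1]
gripper_width: -0.001
```

>>> carry_out(
  rows=[
    [[0, 0, 0, 0, 0, 0, 0], [0, 0, 0, 0, 0, 0, 0], [0, 0, 0, 0, 0, 0, 0]],
  ],
)

```text
time: 12.45
tool_pos: [0.5264, 0.2215, 0.2361]
tool_rot: [0.526, -0.525, -0.472, 0.474]
contact_force: [0.4, 1.0, -0.6]
gripper_width: 0.001
```

```bash
python3 chk.py 10
python3 - <<'E'
from h import *
im=grab_frame("top");cv2.imwrite("pics/top10.png",im)
s=state();c=cam("wrist",s);w=grab_frame("wrist");hsv=cv2.cvtColor(w,cv2.COLOR_BGR2HSV);H,S,V=[hsv[...,i].astype(int) for i in range(3)]
for st,ce,l in blobs((S<40)&(V>170),800): print(st,ce,cast(c,ce,.066))
a=cv2.imread("pics/top0.png");d=cv2.absdiff(a,im).max(2);print("big/fitting diff",d[195:250,350:405].max(),d[240:285,270:310].max())
E
```

```text
12.45 [0.52644565 0.22148766 0.23605031] 0.08184396510801514 [ 0.36423251  0.99483584 -0.63303631]
tool yaw-90 -6.0107301487378635 lean [-0.004 -0.001 -1.   ]
gauge est [0.52529173 0.22251372 0.16105288] rel cutout [-0.00470827  0.00051372  0.11305288]
[    0     0   512   361 54426] [361.8722853  133.39457245] [[0.49574215 0.30103159 0.066     ]]
[   0  149   29  137 1798] [  9.36206897 235.33147942] [[0.54490758 0.03426725 0.066     ]]
[ 220  152   72   73 3797] [256.01343166 189.64524625] [[0.52856981 0.22379177 0.066     ]]
[   0  295  142   75 1911] [ 70.80115123 323.01674516] [[0.62650369 0.06051826 0.066     ]]
big/fitting diff 73 78
```

View pics/wrist10.png

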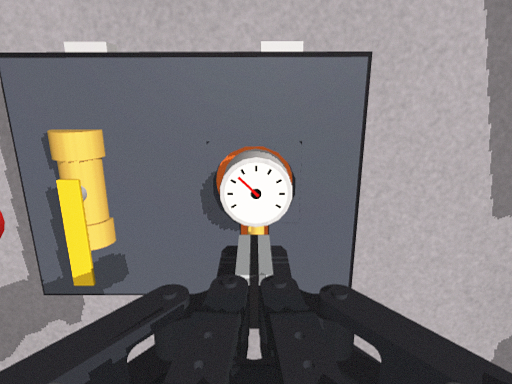

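Run:
```python
from h import *
im=cv2.imread("pics/top10.png");hsv=cv2.cvtColor(im,cv2.COLOR_BGR2HSV);H,S,V=[hsv[...,i].astype(int) for i in range(3)]
for m,x0,x1 in(((S<40)&(V>150),350,410),((H>=12)&(H<28)&(S>110),275,310)):
    m=m.copy();m[:,:x0]=0;m[:,x1:]=0;m[:150]=0;m[300:]=0
    for st,ce,l in blobs(m,40): print(st,ce)
job_done()
```

```text
[365 214  28  28 570] [378.37719298 227.11578947]
[280 253  18  19 256] [288.33203125 262.01171875]
the job is handed in; nothing more can be done
```

I put the small steel-rimmed gauge in the keyhole cutout, dial up with its stem in the slot, and pressed it home. I then released it and handed the job in at about 12.6 s.

- **Seating:** While gripped, the gauge was pushed down until it stopped at about 24 N. After release, I pressed on the dial with the fingers shut. They met it at a TCP height of 0.1386 m, exactly the home height, and it did not move under 21 N.
- **Position:** The last wrist picture puts the gauge about 2 mm from the measured cutout centre. An earlier one gave 4–5 mm, taken while the wrist was slightly tilted. The limit is 12 mm.
- **Stem direction:** The gripper held the stem within about 0.5° of the slot direction. I did not measure it precisely after release, but the picture shows the stem in the slot.
- **Sideways force:** There was up to 12 N sideways during the presses. I didn't find the cause, but it vanished once the tool was lifted.
- **Other objects:** In the top view, the larger gauge and the brass fitting are within about 0.3 pixel (under 1 mm) of where they started. A simple before-and-after picture difference did show changes around both, most likely from the arm's moving shadow.
- **Robot:** It was clear of everything at hand-in, about 10 cm above the gauge.

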